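# Pin the stroke transducer and hold its rod at the calibration mark

## Robot

A 7-joint arm with a two-finger parallel gripper is mounted at the origin on the work surface. World frame = base frame: x ahead of the robot, y to its left, z up, the work surface at z = 0. Lengths are in m, angles in rad, forces in N, time in s.
With the tool pointing down it reaches from about 0.35 to 0.9 m from the base axis. Payload 8.1 kg.
Tool frame: the origin (TCP) lies midway between the tips of the shut fingers; the grasp point (between the pads) lies arm.tcp_to_grasp behind it (arm.tcp_to_grasp is the distance from the TCP to the grasp point, in m); z points along the fingers, y is the line along which they close (so a half turn about z gives the same grasp; the last joint's range is limited). The gripper opens to 92 mm and grips with 3 to 60 N. Pads are 19 mm wide; open, the fingers measure 130 mm over their backs; the gripper's body (75 mm by 190 mm) begins 47 mm behind the grasp point.
Start: joints at [-1.303, 0.434, 0.025, 1.573, -0.012, 1.134, -0.075], TCP at [0.227, 0.583, 0.227] pointing down, gripper open.
Joint ranges: [-2.62, 2.62], [-0.44, 2.09], [-1.27, 1.32], [0.08, 2.57], [-1.32, 4.46], [0.12, 2], [-2.74, 2.74]. Speed limits (rad/s): [2.22, 2.22, 3.01, 3.01, 3.14, 3.14, 3.14].

## Interface

Orientations are given as a rotation vector (axis times angle).
In Python, from cell import observe, get_image, arm gives the robot as it stands. The module is installed in compiled form; this text tells all that it offers.
- The arm moves only by the tool drive_tool, never from a script. Its argument "steps" is a list of rows, each a list of 5 numbers: the closure, from 0 (fully open) to 1 (shut), then the shift along the world's x, y, z in mm, then the turn about the world's z in rad. In form: [[hand, x, y, z, roll], ...]. A call has 1 to 20 rows; each row shifts and turns the commanded pose from where the row before left it; what a row does not reach is not made up. A row lasts 1/12 s, in which the tool goes at most 41.7 mm and 7.16 degrees, less where a joint would pass 70% of its speed; a pose out of reach is approached as far as the arm can. A call with a gripper value outside its range is refused whole. The fingers move at their own pace and stop on an object; "grip_force" is the grip in N (left out, the last holds). Time passes only in rows, so rows that do not move let the fingers close. It gives the time, the measured TCP pose, the force, the opening and the grip force at its end, in the units of the state.
- observe(): the state, without advancing time (a new reading comes with each control period).
- get_image(name): name is "scene" or "side" or "wrist"; returns a dict with "image" (420x560x3 uint8, red, green, blue), "vfov" (degrees; the focal length in pixels is half the picture's height over the tangent of half this angle, whatever the lens; pixels are square), "cx", "cy" (the principal point, pixels), "xyz" and "attitude" of the camera in the world. Camera axes: x right, y down, z forward; pixel columns grow to the right and rows downward; lengths in m; the calibration is good to about 2 mm. A picture is of the moment at which its call begins. There is no depth.
- arm.sign_off(): hands the job in; it is judged then, once.
The state is a dict: "clock": time; "joints": joint angles; "dq": joint speeds; "joint_efforts": joint torques, N m; "position": TCP position; "ee_rot": TCP orientation; "force": force on the tool from outside, world axes, zero at the start; "ft_torque": the same for the moment, N m; "width": opening from 0.0 (shut) to 1.0 (fully open); "gripper_force": force on a finger pad.
Only numpy, scipy, OpenCV 4.12 (cv2) and the standard library are available. Lean on these libraries where they do the work, as an engineer would, in place of code of your own. Each camera call takes 0.05 s, during which the arm holds its last target. There are 200 camera calls.

## Task

Set the breaker's stroke transducer for its calibration reading: take the two round-headed locking pins from the rack and drop one into each of the two bores of the carriage, fully home with the head down on the foot plate, so that the carriage cannot slide on its rail. Then take the black knob and draw the sprung rod out until the dark ring on it is level with the mouth of the tube, and finish while still holding it steady there against the spring. Leave the square-headed pins in the rack and the other things on the bench where they are.

Things in the scene. Friction and masses are not known exactly. Their poses are not given: they have to be found in the camera images.
- rail: Fixed calibration rail of aluminium, 370 mm long, 80 mm wide, 32 mm high, standing on the bench. Origin on the bench under its middle; its +x axis runs along the rail in the direction in which the rod is pulled, z up. It may stand turned on the bench.
- carriage (a joint): Steel carriage that carries the transducer along the rail: a foot plate 225 mm long, 70 mm wide and 12 mm thick lying on the rail, its top 44 mm above the bench; travel in m towards the rail's +x. 0 = against its back stop, where its two bores lie right over the blind bores of the rail. Unpinned it slides at 3 N, so the rod would drag it along. Pinned, the play of the pins lets it shift 1 to 3 mm.
- bore_rear (a point): Centre of the mouth of the rear of the two bores in the carriage's foot, on its top face 44 mm above the bench. Bore 11.5 mm wide, 12 mm through the foot, going on 28 mm deep into the rail. Both bores lie on the rail's centre line, 50 mm apart; this one is at rail x = -160 mm.
- bore_front (a point): The same for the front bore, at rail x = -110 mm, between the rear bore and the transducer. The transducer's tube (32 mm thick, top 88 mm above the bench, its saddle clamps to 94 mm) begins 36 mm in front of it.
- tube_mouth (a point): Centre of the mouth of the transducer's tube, where the rod comes out, 72 mm above the bench, at rail x = +48 mm when the carriage is home.
- rod (a joint): How far the transducer's bright 10 mm rod is drawn out of its tube, m, towards the rail's +x. 0 = drawn home by the inner spring; end stop at 0.085. At 0.060 the dark ring lies level with the tube mouth. The spring pulls back with 4 N at home, 12 N at the mark (130 N/m) and takes the rod home when let go.
- ring_mark (a point): Centre of the dark ring, 4 mm wide, round the rod. With the rod home it is 60 mm inside the tube, out of sight; it comes into view as the rod is drawn out.
- pull_knob: Spool-shaped black knob on the rod's end, coaxial with the rod, its axis 72 mm above the bench and 40 mm above the top of the rail. Origin in the middle of its neck; x axis along the rod, z up. The neck is 16 mm thick and 30 mm long between two end flanges 24 mm across and 5 mm thick. With the rod home its middle is 32 mm in front of the tube mouth.
- pin_rack: Fixed grey block 200 x 56 x 44 mm (x, y, z) with four bores 13 mm wide and 41 mm deep in a row along its x axis, 50 mm apart, each holding one pin. Origin at the centre of its underside. Which pin stands in which bore varies.
- lock_pin_a: One of the two alike locking pins of steel: round knurled head 18 mm across and 30 mm tall; under it a shank 10 mm thick and 38 mm long with a tapered nose (the last 9 mm). Origin at the centre of the head's underside, which rests on the rack's top 44 mm above the bench at the start; z up along the pin. About 80 g.
- lock_pin_b: One of the two alike locking pins of steel: round knurled head 18 mm across and 30 mm tall; under it a shank 10 mm thick and 38 mm long with a tapered nose (the last 9 mm). Origin at the centre of the head's underside, which rests on the rack's top 44 mm above the bench at the start; z up along the pin. About 80 g.
- stop_pin_a: A pin of another kind, with a square head 24 x 24 x 24 mm and a shank 12 mm thick, too thick for the carriage's bores. Stays in the rack. Origin under its head, 44 mm above the bench.
- stop_pin_b: A pin of another kind, with a square head 24 x 24 x 24 mm and a shank 12 mm thick, too thick for the carriage's bores. Stays in the rack. Origin under its head, 44 mm above the bench.
- screwdriver: Screwdriver lying on the bench between the robot and the rail, about 200 mm long, lying along its x axis. Not needed.
- wrench: Wrench lying on the bench beyond the rail, about 180 mm long, along its x axis. Not needed.
- insulator: Small brown ribbed insulator, 62 mm across, 66 mm tall, standing on the bench between the robot and the rail. Origin under it. Not needed.
- oil_jar: Capped amber jar, 60 mm across, 85 mm tall, beyond the rail. Origin under it. Not needed.
- meter: Grey multimeter 160 x 80 x 34 mm (x, y, z), about 42 mm high over its dial, lying to the right of the rail. Origin under it. Not needed.

How it is judged:
By the outcome, as a careful person would: the job done as asked, in the order asked, and still so for the second after the job is handed in, while the arm keeps its last pose, push and grip.
It also fails if it takes over 72 s, if anything falls off the work surface, if the arm or the gripper's body presses on something with over 40 N, if the wrist force passes 120 N, or if a joint passes its speed limit or range.

## Working session

There is one attempt and no reset: what is moved stays moved. The work goes in short steps, Python scripts to look and compute and a tool call to move; the robot and the scene stay as the last step left them, time stands still between calls to the robot, and variables do not carry over. Pictures are saved under pics/ and viewed, at most 10 in all, crops included, and the job is handed in when it is done.

Besides the shell and the picture viewer there is one more tool, called after "Request:" by a JSON object that holds its "fn" and its "kwargs", one argument or row to a line. drive_tool: Moves the arm, as the interface text tells. Its arguments: {"type":"object","properties":{"steps":{"type":"array"},"grip_force":{"type":"number"}},"required":["steps"]}

```bash
mkdir -p pics; cat > h.py <<'E'
import numpy as np, cv2
from scipy.spatial.transform import Rotation as R
from cell import observe, get_image, arm
def cam(n,save=None):
    d=get_image(n); 
    if save: cv2.imwrite('pics/'+save,d['image'][:,:,::-1])
    return d
def rot(a):
    a=np.array(a,float)
    return a if a.shape==(3,3) else (R.from_rotvec(a).as_matrix() if a.size==3 else R.from_quat(a).as_matrix())
def ray(d,u,v):
    f=d['image'].shape[0]/2/np.tan(np.radians(d['vfov'])/2)
    r=rot(d['attitude'])@np.array([(u-d['cx'])/f,(v-d['cy'])/f,1]); return np.array(d['xyz']),r
def onz(d,u,v,z):
    o,r=ray(d,u,v); return o+r*(z-o[2])/r[2]
def proj(d,p):
    f=d['image'].shape[0]/2/np.tan(np.radians(d['vfov'])/2)
    c=rot(d['attitude']).T@(np.array(p)-np.array(d['xyz'])); return np.array([d['cx']+f*c[0]/c[2],d['cy']+f*c[1]/c[2]])
E
python3 - <<'E'
from h import *
ims=[]
for n in('scene','side','wrist'):
    d=cam(n,n+'0.png'); print(n,d['xyz'],d['attitude'],d['vfov'],d['cx'],d['cy'])
print(arm.tcp_to_grasp); s=observe(); print(s['clock'],s['position'],s['ee_rot'],s['force'],s['width'])
E
```

```text
scene [ 1.42875199 -0.45744844  1.28374049] [-2.15193357 -1.32363278  0.46358398] 42.62485673006125 282.52559795358275 207.6731072588765
side [0.48059982 0.69398646 0.64230903] [-0.20500977  2.74720089 -1.37377718] 53.47970912307531 278.1446795501687 199.98224544681173
wrist [0.15513815 0.60853863 0.38379605] [2.39216306 1.6361435  0.23159838] 68.60202793287749 283.28311758270644 206.03471908276532
0.0188
0.15 [0.22639093 0.58216506 0.22613348] [-5.79268821e-01 -3.08761322e+00  1.88472730e-03] [ 0.5080004   0.19146036 -0.06504081] 1.0028044922298314
```

View pics/scene0.png

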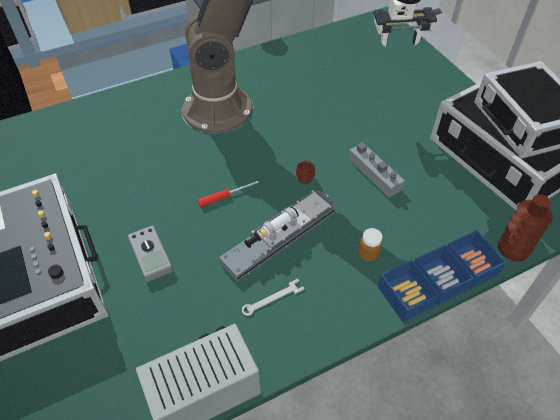

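View pics/side0.png

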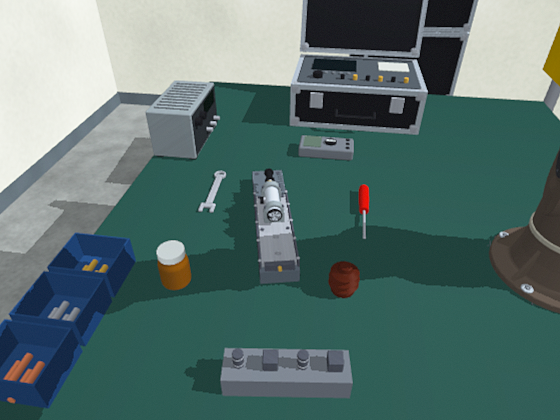

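The scene shows the rack near (376,168) and the rail from (330,205) to (230,265), with the knob towards lower left. In the side view the rack runs from left to right as round (238,358), square (270,360), round (302,358), square (335,360). The rail's rear end is at (280,275) and the knob at (269,174).

```bash
python3 - <<'E'
import cv2,numpy as np
a=cv2.imread('pics/side0.png'); b=cv2.imread('pics/scene0.png')
c=np.hstack([cv2.resize(a[160:290,235:315],None,fx=4.5,fy=4.5,interpolation=2),cv2.resize(a[330:405,210:360],(430,215)).repeat(1,0) if 0 else np.vstack([cv2.resize(a[335:400,212:358],(438,195),interpolation=2),cv2.resize(b[140:285,210:410],(438,318),interpolation=2),np.zeros((72,438,3),np.uint8)])])
cv2.imwrite('pics/c1.png',c);print(c.shape)
E
```

```text
(585, 798, 3)
```

View pics/c1.png

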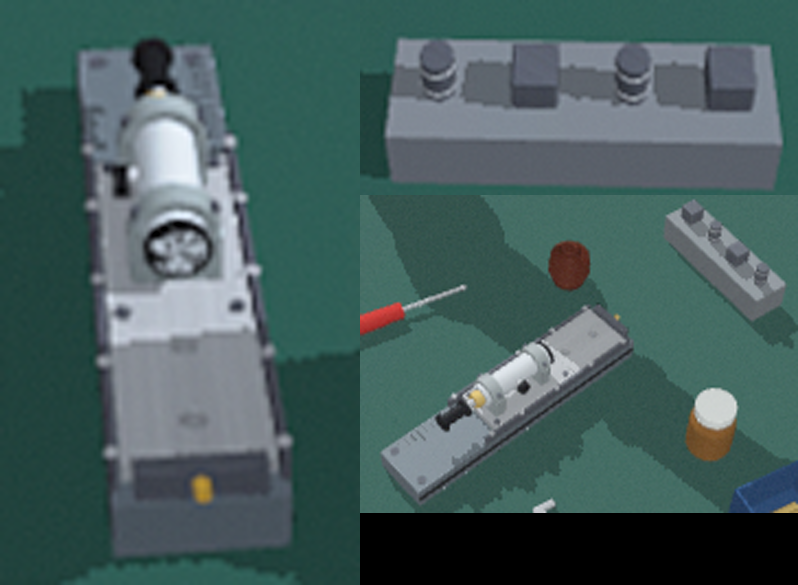

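The crop shows the rear bore at about side (278,253), the front bore at (276,237), the round pin head tops at (238,352) and (303,352), and the knob at (269,174).

```bash
python3 - <<'E'
from h import *
d=cam('side'); s=cam('scene')
r=onz(d,277.9,252.9,.044);f=onz(d,275.7,236.7,.044);print('bores',r,f,np.linalg.norm(r-f))
p1=onz(d,237.7,351.7,.074);p2=onz(d,303,352.3,.074);print('pins',p1,p2,np.linalg.norm(p1-p2))
P=lambda x,y:(235+x/4.5,160+y/4.5)
# rail top corners z=.032 : front corners, rear corners
A=onz(d,*P(80,52),.032);B=onz(d,*P(213,47),.032);C=onz(d,*P(291,487),.032);D=onz(d,*P(112,489),.032)
print(A,B,C,D,np.linalg.norm(A-B),np.linalg.norm(C-D),np.linalg.norm(B-C))
ax=((A+B)-(C+D))/2;print('yaw',np.degrees(np.arctan2(ax[1],ax[0])),(A+B+C+D)/4)
print('knob side',onz(d,269,173,.072))
S=lambda x,y:(210+(x-360)/2.19,140+(y-195)/2.19)
print('scene pins',onz(s,*S(762,268),.074),onz(s,*S(714,228),.074),'knob',onz(s,*S(453,415),.072))
print('scene bore rear',onz(s,*S(594,334),.044))
for n in('insul',):print(onz(s,*S(568,265),.03))
print('tool',rot(observe()['ee_rot']))
E
```

```text
bores [0.57000023 0.08334753 0.044     ] [0.58194131 0.03517118 0.044     ] 0.049634165612147306
pins [0.59455844 0.33617755 0.074     ] [0.49568456 0.32233202 0.074     ] 0.09983858776924694
[ 0.68428705 -0.22644853  0.032     ] [ 0.60665969 -0.24389998  0.032     ] [0.52223256 0.10782838 0.032     ] [0.60078646 0.12095904 0.032     ] 0.0795648149096053 0.07964376191965876 0.36171919588244283
yaw -76.49379787807494 [ 0.60349144 -0.06039027  0.032     ]
knob side [ 0.62965281 -0.16576756  0.072     ]
scene pins [0.5969471  0.34262352 0.074     ] [0.50176037 0.32512596 0.074     ] knob [ 0.62869733 -0.14388764  0.072     ]
scene bore rear [0.57449554 0.09047003 0.044     ]
[0.43598544 0.12561772 0.03      ]
tool [[-9.32019986e-01  3.62406828e-01 -1.90771880e-04]
 [ 3.62406874e-01  9.32019768e-01 -6.40131415e-04]
 [-5.41848325e-05 -6.65752313e-04 -9.99999777e-01]]
```

Request:
{"fn": "drive_tool", "kwargs": {
  "steps": [
    [0,32,-25,0,0.051],
    [0,32,-25,0,0.051],
    [0,32,-25,0,0.051],
    [0,32,-25,0,0.051],
    [0,32,-25,0,0.051],
    [0,32,-25,0,0.051],
    [0,32,-25,0,0.051],
    [0,32,-25,0,0.051],
    [0,32,-25,0,0.051],
    [0,32,-25,0,0.051],
    [0,0,0,0,0],
    [0,0,0,0,0]
  ],
  "grip_force": 20
}}

```text
clock: 1.25
position: [0.5489, 0.3293, 0.2263]
ee_rot: [-0.209, 3.134, -0.002]
force: [-1.2, 0.6, -0.7]
width: 1.001
gripper_force: 0.0
```

```bash
python3 - <<'E'
from h import *
d=cam('wrist','w1.png'); s=observe();print(s['clock'],s['position'],rot(s['ee_rot'])[:,1],d['xyz'])
for n,p in dict(p1=[.595,.337,.074],p2=[.497,.323,.074]).items():print(n,proj(d,p))
E
```

```text
1.3 [0.54694351 0.3317045  0.22636434] [-1.36046603e-01  9.90702438e-01 -3.21013087e-05] [0.47309606 0.31852765 0.38409044]
p1 [285.75063926 235.41908796]
p2 [285.05601385 142.00604221]
```

View pics/w1.png

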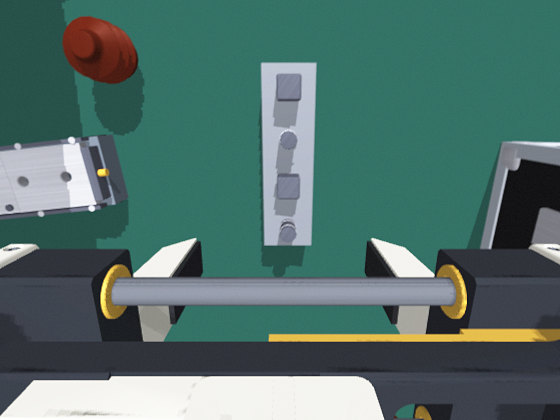

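The wrist view shows round head tops at (289,139) and (288,229), and the bores at (66,176) (rear) and (23,181) (front).

```bash
python3 - <<'E'
from h import *
d=cam('wrist')
g=cv2.cvtColor(d['image'],cv2.COLOR_RGB2GRAY)
for c in cv2.HoughCircles(cv2.resize(g,None,fx=3,fy=3),cv2.HOUGH_GRADIENT,1,40,param1=90,param2=18,minRadius=18,maxRadius=33)[0]:
    if 770<c[0]<960 and c[1]<750: print('pin hough',c/3,onz(d,c[0]/3,c[1]/3,.074))
for u,v in((289,139),(288,229)):print(onz(d,u,v,.074))
r=onz(d,66,176,.044);f=onz(d,23,181,.044);print(r,f,np.linalg.norm(r-f))
print('rackedge',onz(d,262,63,.044),onz(d,316,63,.044),onz(d,264,245,.044),onz(d,311.5,245,.044))
print('rail end',onz(d,112,136,.032),onz(d,128,200,.032))
E
python3 -c "
import cv2;a=cv2.imread('pics/w1.png');cv2.imwrite('pics/c2.png',cv2.resize(a[125:225,0:135],None,fx=5.9,fy=5.9,interpolation=2))"
```

```text
pin hough [284.83334  236.16667    8.566667] [0.59384125 0.33888673 0.074     ]
pin hough [286.5     143.83333   9.3    ] [0.49647119 0.32708079 0.074     ]
[0.4914901  0.32887507 0.074     ]
[0.58522143 0.34112232 0.074     ]
[0.56745759 0.08812557 0.044     ] [0.57981231 0.03988007 0.044     ] 0.049802287763961034
rackedge [0.4224301  0.29193352 0.044     ] [0.41500269 0.34618357 0.044     ] [0.62026936 0.31755949 0.044     ] [0.61256549 0.37377514 0.044     ]
rail end [0.51781141 0.13355321 0.032     ] [0.59017001 0.15100722 0.032     ]
```

View pics/c2.png

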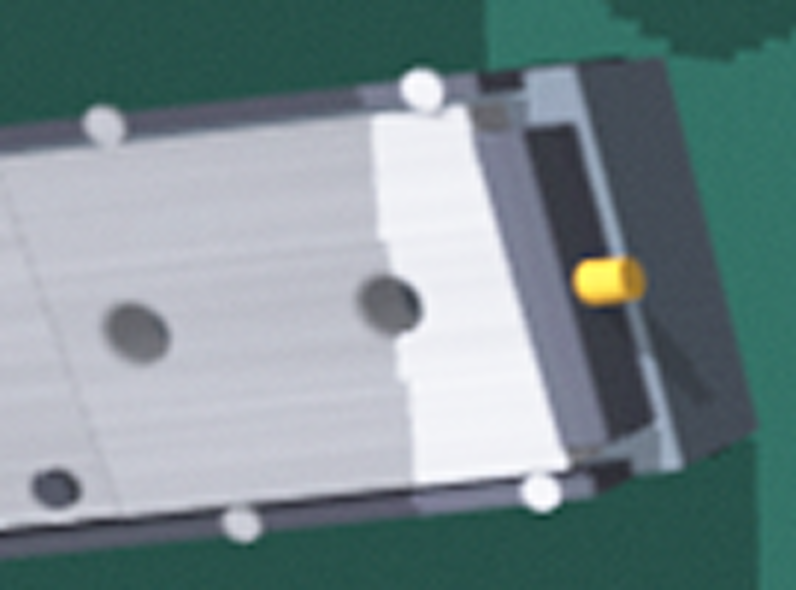

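The crop shows the carriage's rear edge close against the dark stop. The rail's rear top edge runs from (578,65) to (685,465), and the rear bore is at (389,304), all in crop pixels.

```bash
python3 - <<'E'
from h import *
d=cam('wrist')
P=lambda x,y,z:onz(d,x/5.9,125+y/5.9,z)
r=P(389,304,.044);f=P(137,332,.044);E1=P(578,65,.032);E2=P(685,467,.032)
ax=(f-r)/np.linalg.norm(f-r);print(r,f,'yaw',np.degrees(np.arctan2(ax[1],ax[0])),E1,E2,np.linalg.norm(E1-E2))
n=np.array([-(E2-E1)[1],(E2-E1)[0],0]);print('railnormal',np.degrees(np.arctan2(n[1],n[0])))
for nm,a,z in(('rail end',(633,270),.032),('footrear top',(520,285),.044),('footrear bot',(566,285),.032),('stop front top z44?',(566,285),.044),('stop rear top .044',(618,285),.044)):
    print(nm,(P(*a,z)-r)@ax)
E
```

```text
[0.56749433 0.08963546 0.044     ] [0.5796274  0.04177958 0.044     ] yaw -75.77337160769505 [0.51930982 0.11948909 0.032     ] [0.59654733 0.13865243 0.032     ] 0.07957930813449667
railnormal 103.93423975260272
rail end -0.04066353436109125
footrear top -0.025739613773541517
footrear bot -0.026829306672759397
stop front top z44? -0.03438865495269273
stop rear top .044 -0.04416604178908209
```

Request:
{"fn": "drive_tool", "kwargs": {
  "steps": [
    [0,23,4,-30,0],
    [0,23,4,-30,0],
    [0,0,0,-35,0],
    [0,0,0,-35,0],
    [0,0,0,-30,0],
    [0,0,0,-16,0],
    [0,0,0,0,0],
    [0.5,0,0,0,0],
    [1,0,0,0,0],
    [1,0,0,0,0],
    [1,0,0,0,0],
    [1,0,0,0,0],
    [1,0,0,0,0],
    [1,0,0,0,0],
    [1,0,0,0,0],
    [1,0,0,0,0]
  ],
  "grip_force": 30
}}

```text
clock: 2.73
position: [0.5925, 0.3405, 0.0508]
ee_rot: [-0.218, 3.134, 0.0]
force: [-0.1, 0.9, -0.8]
width: 0.398
gripper_force: 0.0
```

Request:
{"fn": "drive_tool", "kwargs": {
  "steps": [
    [1,0,0,0,0],
    [1,0,0,0,0],
    [1,0,0,0,0],
    [1,0,0,0,0],
    [1,0,0,0,0],
    [1,0,0,0,0]
  ]
}}

```text
clock: 3.23
position: [0.5925, 0.3404, 0.0507]
ee_rot: [0.218, -3.134, 0.0]
force: [0.1, -1.2, -0.3]
width: 0.182
gripper_force: 30.0
```

Request:
{"fn": "drive_tool", "kwargs": {
  "steps": [
    [1,0,0,40,0],
    [1,0,0,40,0],
    [1,0,0,40,0],
    [1,-2,-20,0,-0.122],
    [1,-2,-20,0,-0.122],
    [1,-2,-20,0,-0.122],
    [1,-2,-20,0,-0.122],
    [1,-2,-20,0,-0.122],
    [1,-2,-20,0,-0.122],
    [1,-2,-20,0,-0.122],
    [1,-2,-20,0,-0.122],
    [1,-2,-20,0,-0.122],
    [1,-2,-20,0,-0.122],
    [1,-2,-20,0,-0.122],
    [1,-2,-20,0,-0.122],
    [1,0,0,0,0],
    [1,0,0,0,0],
    [1,0,0,0,0]
  ]
}}

```text
clock: 4.73
position: [0.5685, 0.1015, 0.1708]
ee_rot: [-1.929, -2.479, -0.001]
force: [0.2, 0.7, -0.4]
width: 0.188
gripper_force: 30.0
```

```bash
python3 - <<'E'
from h import *
d=cam('wrist','w2.png'); s=observe();print(s['clock'],s['position'],rot(s['ee_rot'])[:,1],d['xyz'],s['width'],s['joints'])
for p in ([.568,.089,.044],[.580,.041,.044]):print(proj(d,p))
E
```

```text
4.7833 [0.56848443 0.10183612 0.17068179] [9.69164214e-01 2.46415722e-01 1.33516977e-04] [0.54879142 0.17324007 0.32857275] 0.18811024410525107 [-0.56636448  0.42502186  0.41246104  1.78803304 -0.20261424  0.97006821
  0.17752788]
[280.91820462 209.93661867]
[280.8707442  256.78229748]
```

View pics/w2.png

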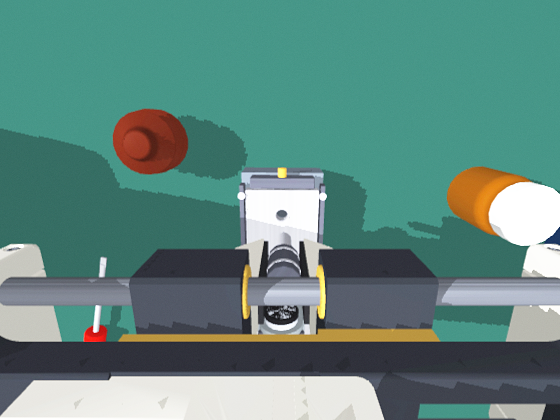

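```bash
python3 - <<'E'
from h import *
d=cam('wrist'); s=observe(); t=s['position']
print('nose',proj(d,[t[0],t[1],t[2]-.044]),'head under',proj(d,[t[0],t[1],t[2]-.006]))
g=cv2.cvtColor(d['image'],cv2.COLOR_RGB2GRAY)
print('col275',g[160:246,268].tolist()); print('col282',g[195:262,283].tolist())
for v in range(228,250,3):print(v,g[v,268:300].tolist())
print('bore',[ (g[v,274:290]).tolist() for v in (211,214,217)])
print(onz(d,281.5,214.5,.044),[onz(d,281.5,v,.032)[:2] for v in (170,)])
E
python3 -c "
import cv2;a=cv2.imread('pics/w2.png');cv2.imwrite('pics/c3.png',cv2.resize(a[160:280,230:335],(525,600),interpolation=2))"
```

```text
nose [285.16365646 227.87256498] head under [285.59675446 250.6235721 ]
col275 [126, 127, 127, 123, 126, 127, 127, 123, 115, 112, 111, 109, 139, 192, 207, 148, 82, 87, 127, 166, 169, 164, 162, 164, 166, 170, 168, 168, 149, 150, 220, 253, 255, 254, 254, 254, 254, 254, 254, 254, 254, 254, 254, 254, 254, 254, 254, 254, 254, 254, 254, 254, 254, 254, 254, 254, 254, 254, 254, 254, 254, 254, 255, 252, 233, 235, 235, 235, 236, 236, 235, 234, 235, 234, 235, 236, 236, 236, 237, 239, 231, 196, 175, 178, 176, 177]
col282 [253, 253, 253, 253, 253, 253, 254, 253, 253, 253, 253, 253, 254, 255, 255, 200, 94, 94, 95, 96, 92, 94, 123, 158, 185, 216, 245, 254, 254, 255, 251, 230, 232, 234, 233, 234, 223, 194, 187, 191, 190, 189, 189, 188, 189, 188, 189, 193, 168, 102, 70, 125, 183, 151, 69, 75, 78, 76, 77, 77, 75, 76, 71, 124, 193, 180, 98]
228 [236, 232, 232, 235, 233, 231, 231, 232, 232, 233, 231, 229, 230, 233, 232, 234, 234, 236, 234, 232, 232, 232, 232, 232, 234, 235, 235, 239, 252, 253, 253, 252]
231 [234, 232, 232, 236, 235, 232, 230, 232, 232, 233, 232, 230, 231, 233, 232, 223, 233, 239, 236, 2
[... 646 characters left out ...]
2, 156, 150, 163, 158, 155, 160, 216, 241, 238, 237, 234, 238, 242, 240, 123]
246 [177, 242, 233, 235, 237, 237, 205, 144, 60, 67, 88, 89, 107, 122, 122, 125, 132, 123, 118, 99, 76, 73, 65, 97, 188, 238, 240, 236, 238, 242, 240, 125]
249 [182, 244, 236, 203, 111, 90, 148, 186, 172, 197, 196, 160, 130, 122, 64, 69, 75, 99, 115, 172, 177, 189, 166, 192, 171, 114, 98, 181, 238, 245, 241, 122]
bore [[253, 255, 255, 223, 144, 120, 86, 86, 88, 94, 137, 217, 254, 255, 254, 253], [254, 244, 168, 94, 90, 98, 98, 97, 96, 96, 96, 89, 113, 230, 255, 253], [254, 240, 169, 142, 150, 139, 127, 123, 120, 123, 144, 198, 234, 245, 253, 236]]
[0.56967463 0.08507765 0.044     ] [array([0.55947936, 0.12526546])]
```

View pics/c3.png

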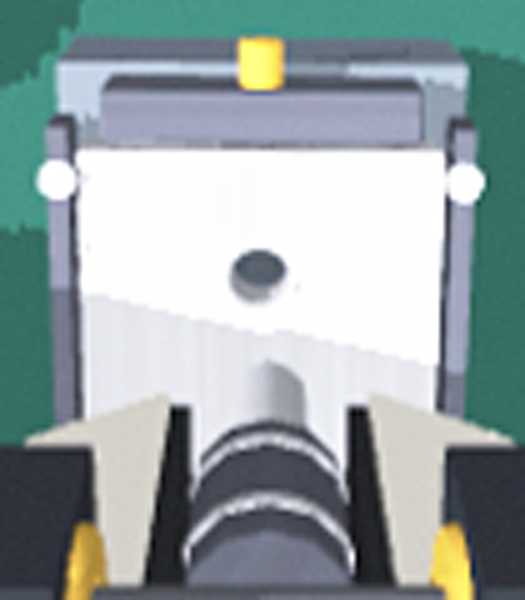

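Stop bar touches the foot's rear edge (crop y≈145), so the carriage is home. The rear bore is at (281.5,214.5) and the held pin's nose at about (285,235). I'll lower the pin and measure the nose and bore at nearly the same depth.

Request:
{"fn": "drive_tool", "kwargs": {
  "steps": [
    [1,3,-11,-35,0],
    [1,2,-11,-30,0],
    [1,0,0,-9,0],
    [1,0,0,0,0],
    [1,0,0,0,0]
  ]
}}

```text
clock: 5.25
position: [0.5736, 0.0796, 0.0971]
ee_rot: [-1.931, -2.478, 0.0]
force: [-0.0, 1.4, -0.3]
width: 0.188
gripper_force: 30.0
```

```bash
python3 - <<'E'
from h import *
d=cam('wrist','w3.png'); s=cam('side','s3.png'); o=observe(); t=o['position']; print(t,o['force'])
n=[t[0],t[1],t[2]-.044]
print('nose pred',proj(d,n),'bore pred',proj(d,[.5685,.087,.044]), 'side',proj(s,n),proj(s,[.5685,.087,.044]))
a=cv2.resize(d['image'][190:290,240:330,::-1],(450,500),interpolation=2)
c=[int(x) for x in proj(s,[.57,.08,.06])]
b=cv2.resize(s['image'][c[1]-35:c[1]+35,c[0]-25:c[0]+24,::-1],(350,500),interpolation=2);print(c)
cv2.imwrite('pics/c4.png',np.hstack([a,b]))
E
```

```text
[0.57457247 0.07977202 0.09827742] [ 0.47758282  0.16467282 -0.33499905]
nose pred [286.67157925 228.67691939] bore pred [280.80915731 212.55694163] side [275.95399904 247.79969161] [278.36381545 254.22046189]
[278, 246]
```

View pics/c4.png

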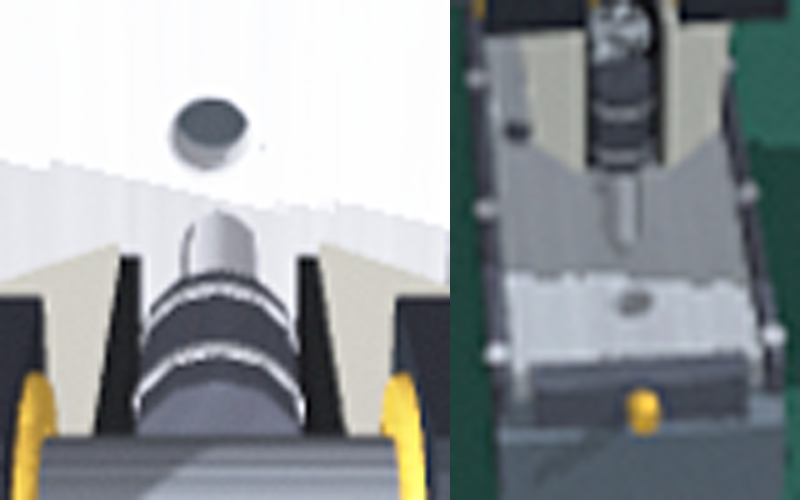

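```bash
python3 - <<'E'
from h import *
d=cam('wrist'); s=cam('side'); o=observe(); t=o['position'];print(t)
z=t[2]-.044
for nm,c,n,b in(('w',d,(284.4,234.5),(282,216.4)),('s',s,(277.6,244.7),(278.6,253))):
    N=onz(c,*n,z);B=onz(c,*b,.044);print(nm,N,B,'shift',(B-N)*1000)
    y=np.radians(-76);e=np.array([np.cos(y),np.sin(y),0]);l=np.array([-e[1],e[0],0]);print((B-N)@e*1000,(B-N)@l*1000)
E
```

```text
[0.5745319  0.07950105 0.09829541]
w [0.5753338  0.07496218 0.05429541] [0.57126172 0.08423291 0.044     ] shift [ -4.07208304   9.2707323  -10.29541263]
-9.98047798241388 -1.7083316408122584
s [0.5726149  0.07017413 0.05429541] [0.56854179 0.08342108 0.044     ] shift [ -4.07311408  13.24695789 -10.29541263]
-13.838842110142718 -0.7473960165488315
```

Request:
{"fn": "drive_tool", "kwargs": {
  "steps": [
    [1,-4,11,0,0],
    [1,0,0,0,0],
    [1,0,0,-4,0],
    [1,0,0,-4,0],
    [1,0,0,-3,0],
    [1,0,0,-2,0],
    [1,0,0,0,0]
  ]
}}

```text
clock: 6.03
position: [0.5691, 0.0892, 0.083]
ee_rot: [-1.932, -2.476, 0.002]
force: [0.0, -0.4, -0.9]
width: 0.184
gripper_force: 30.0
```

Request:
{"fn": "drive_tool", "kwargs": {
  "steps": [
    [1,0,0,-3,0],
    [1,0,0,-2,0],
    [1,0,0,0,0]
  ]
}}

```text
clock: 6.28
position: [0.5694, 0.0894, 0.0783]
ee_rot: [-1.932, -2.477, 0.001]
force: [-0.2, -0.4, -0.5]
width: 0.188
gripper_force: 30.0
```

Request:
{"fn": "drive_tool", "kwargs": {
  "steps": [
    [1,0,0,-3,0],
    [1,0,0,-3,0],
    [1,0,0,-3,0],
    [1,0,0,0,0]
  ]
}}

```text
clock: 6.62
position: [0.5694, 0.0894, 0.0691]
ee_rot: [-1.932, -2.477, 0.001]
force: [-0.0, -1.2, -1.6]
width: 0.186
gripper_force: 30.0
```

Request:
{"fn": "drive_tool", "kwargs": {
  "steps": [
    [1,0,0,-4,0],
    [1,0,0,-4,0],
    [1,0,0,-4,0],
    [1,0,0,-3,0],
    [1,0,0,-2,0],
    [1,0,0,0,0],
    [1,0,0,0,0]
  ]
}}

```text
clock: 7.2
position: [0.5695, 0.0892, 0.0526]
ee_rot: [1.932, 2.477, -0.001]
force: [1.3, -1.3, -2.1]
width: 0.188
gripper_force: 30.0
```

Request:
{"fn": "drive_tool", "kwargs": {
  "steps": [
    [1,0,0,-1,0],
    [1,0,0,-1,0],
    [1,0,0,-1,0],
    [1,0,0,0,0]
  ]
}}

```text
clock: 7.53
position: [0.5699, 0.0892, 0.0506]
ee_rot: [1.932, 2.476, 0.001]
force: [-1.6, -2.8, 8.2]
width: 0.188
gripper_force: 30.0
```

Request:
{"fn": "drive_tool", "kwargs": {
  "steps": [
    [0.5,0,0,0,0],
    [0.5,0,0,0,0],
    [0.5,0,0,0,0],
    [0.5,0,0,0,0],
    [0.5,0,0,20,0],
    [0.2,0,0,40,0],
    [0.2,0,0,40,0]
  ]
}}

```text
clock: 8.12
position: [0.568, 0.0894, 0.1496]
ee_rot: [-1.931, -2.475, 0.005]
force: [2.1, 0.5, 1.0]
width: 0.598
gripper_force: 0.0
```

Request:
{"fn": "drive_tool", "kwargs": {
  "steps": [
    [0,-6,20,0,0.122],
    [0,-6,20,0,0.122],
    [0,-6,20,0,0.122],
    [0,-6,20,0,0.122],
    [0,-6,20,0,0.122],
    [0,-6,20,0,0.122],
    [0,-6,20,0,0.122],
    [0,-6,20,0,0.122],
    [0,-6,20,0,0.122],
    [0,-6,20,0,0.122],
    [0,-6,20,0,0.122],
    [0,-6,18,0,0.122],
    [0,0,0,0,0],
    [0,0,0,0,0],
    [0,0,0,0,0]
  ]
}}

```text
clock: 9.37
position: [0.4976, 0.3267, 0.1495]
ee_rot: [0.215, -3.134, 0.001]
force: [0.5, -0.9, -0.3]
width: 0.996
gripper_force: 0.0
```

```bash
python3 - <<'E'
from h import *
d=cam('wrist','w4.png'); s=cam('side','s4.png'); o=observe(); print(o['clock'],o['position'],rot(o['ee_rot'])[:,1])
print(proj(s,[.497,.327,.074]),proj(s,[.569,.086,.074]),proj(d,[.497,.327,.074]))
a=cv2.resize(s['image'][210:290,235:315,::-1],(400,400),interpolation=2)
b=cv2.resize(d['image'][160:260,235:335,::-1],(400,400),interpolation=2)
cv2.imwrite('pics/c5.png',np.hstack([a,b]))
E
```

```text
9.4667 [0.49799332 0.32625946 0.14963646] [-1.35792811e-01  9.90736958e-01 -7.70326672e-04]
[301.83142427 354.89574552] [278.23938759 243.00312824] [284.93679209 215.83801712]
```

View pics/c5.png

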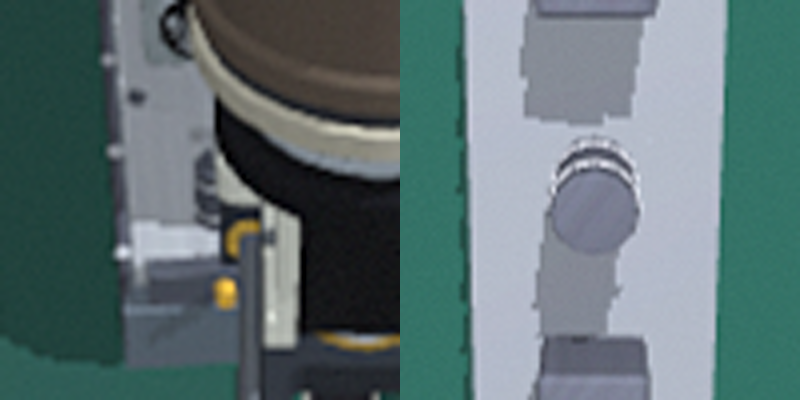

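Request:
{"fn": "drive_tool", "kwargs": {
  "steps": [
    [0,-3,0,-33,0],
    [0,0,0,-33,0],
    [0,0,0,-25,0],
    [0,0,0,-8,0],
    [0.6,0,0,0,0],
    [1,0,0,0,0],
    [1,0,0,0,0],
    [1,0,0,0,0],
    [1,0,0,0,0],
    [1,0,0,0,0],
    [1,0,0,0,0],
    [1,0,0,0,0],
    [1,0,0,0,0],
    [1,0,0,0,0],
    [1,0,0,0,0],
    [1,0,0,0,0],
    [1,0,0,0,0],
    [1,0,0,0,0]
  ]
}}

```text
clock: 10.97
position: [0.4945, 0.3275, 0.0507]
ee_rot: [0.218, -3.134, 0.0]
force: [0.7, -0.9, 0.1]
width: 0.185
gripper_force: 30.0
```

Request:
{"fn": "drive_tool", "kwargs": {
  "steps": [
    [1,0,0,40,0],
    [1,0,0,40,0],
    [1,0,0,40,0],
    [1,7.5,-25,0,-0.122],
    [1,7.5,-25,0,-0.122],
    [1,7.5,-25,0,-0.122],
    [1,7.5,-25,0,-0.122],
    [1,7.5,-25,0,-0.122],
    [1,7.5,-25,0,-0.122],
    [1,7.5,-25,0,-0.122],
    [1,7.5,-25,0,-0.122],
    [1,7.5,-25,0,-0.122],
    [1,7.5,-25,0,-0.122],
    [1,7,-24,0,-0.122],
    [1,7,-24,0,-0.122],
    [1,0,0,0,0],
    [1,0,0,-35,0],
    [1,0,0,-30,0],
    [1,0,0,-7,0],
    [1,0,0,0,0]
  ]
}}

```text
clock: 12.63
position: [0.5816, 0.0296, 0.0967]
ee_rot: [-1.93, -2.475, 0.005]
force: [0.5, 0.5, -0.2]
width: 0.191
gripper_force: 30.0
```

```bash
python3 - <<'E'
from h import *
d=cam('wrist','w5.png'); o=observe(); t=o['position']; print(o['clock'],t,rot(o['ee_rot'])[:,1],o['force'])
print('nose pred',proj(d,[t[0],t[1],t[2]-.044]))
cv2.imwrite('pics/c6.png',cv2.resize(d['image'][180:290,230:340,::-1],(550,550),interpolation=2))
E
```

```text
12.6833 [0.58297028 0.02958303 0.09850137] [ 0.96981419  0.24383738 -0.0019419 ] [ 0.52637318  0.14843198 -0.97682744]
nose pred [287.39065069 229.42040665]
```

View pics/c6.png

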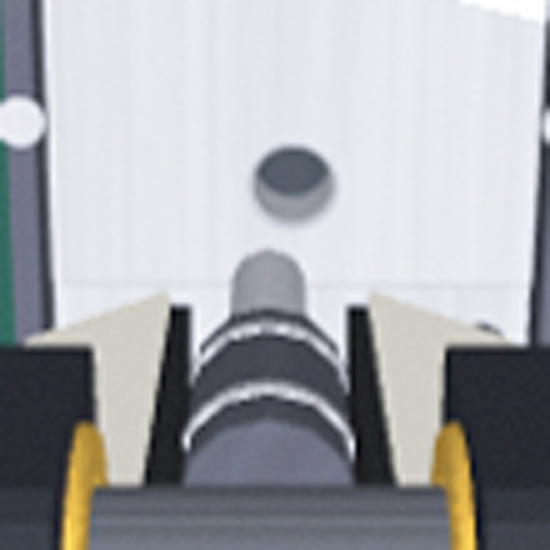

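```bash
python3 - <<'E'
from h import *
d=cam('wrist'); o=observe(); t=o['position'];print(t)
B=onz(d,288.6,216.8,.044);N=onz(d,283.8,232.5,t[2]-.044)
g=cv2.cvtColor(d['image'],cv2.COLOR_RGB2GRAY)
y=np.radians(-75.9);e=np.array([np.cos(y),np.sin(y),0]);l=np.array([-e[1],e[0],0])
print(B,N,(B-N)@e*1e3,(B-N)@l*1e3)
print('vs rear (w3 est)',(B-[.57126,.08423,.044])@e,(B-[.57126,.08423,.044])@l)
# rear pin in view
print(proj(d,[.5699,.0855,.074]),'shape', [g[v,262:312].tolist()[::2] for v in (160,168,176)])
p=d['image'];print(d['xyz']-t)
E
```

```text
[0.58397611 0.02957105 0.09965624]
[0.58419656 0.0347682  0.044     ] [0.58268606 0.02648401 0.05565624] -7.666619599688875 3.483149394789262
vs rear (w3 est) 0.05112315850987992 0.0004971729573019168
[287.2254331  147.10766001] shape [[253, 253, 254, 253, 252, 253, 253, 255, 181, 158, 161, 163, 161, 159, 161, 157, 145, 187, 230, 230, 232, 234, 232, 236, 235], [228, 236, 251, 251, 254, 254, 253, 253, 253, 253, 253, 253, 253, 253, 253, 254, 253, 253, 253, 253, 254, 254, 253, 254, 254], [232, 231, 233, 233, 228, 233, 230, 229, 230, 231, 229, 229, 230, 230, 232, 232, 231, 229, 231, 232, 234, 234, 231, 245, 252]]
[-0.02023398  0.07199212  0.15664191]
```

Request:
{"fn": "drive_tool", "kwargs": {
  "steps": [
    [1,0.5,9.5,0,0],
    [1,0,0,0,0],
    [1,0,0,-4,0],
    [1,0,0,-4,0],
    [1,0,0,-3,0],
    [1,0,0,-2,0],
    [1,0,0,0,0]
  ]
}}

```text
clock: 13.32
position: [0.5836, 0.0388, 0.0851]
ee_rot: [-1.932, -2.476, 0.001]
force: [0.8, 0.7, -1.7]
width: 0.188
gripper_force: 30.0
```

Request:
{"fn": "drive_tool", "kwargs": {
  "steps": [
    [1,0,0,-2,0],
    [1,0,0,-2,0],
    [1,0,0,0,0]
  ]
}}

```text
clock: 13.57
position: [0.5838, 0.0389, 0.0814]
ee_rot: [-1.932, -2.477, 0.001]
force: [0.1, 0.5, -0.8]
width: 0.188
gripper_force: 30.0
```

Request:
{"fn": "drive_tool", "kwargs": {
  "steps": [
    [1,0,0,-3,0],
    [1,0,0,-3,0],
    [1,0,0,-3,0],
    [1,0,0,-2,0],
    [1,0,0,0,0]
  ]
}}

```text
clock: 13.98
position: [0.5834, 0.0389, 0.07]
ee_rot: [-1.932, -2.476, 0.002]
force: [-1.9, -0.9, -2.0]
width: 0.186
gripper_force: 30.0
```

Request:
{"fn": "drive_tool", "kwargs": {
  "steps": [
    [1,0,0,-4,0],
    [1,0,0,-4,0],
    [1,0,0,-4,0],
    [1,0,0,-3,0],
    [1,0,0,-2,0],
    [1,0,0,0,0],
    [1,0,0,-1,0],
    [1,0,0,-1,0],
    [1,0,0,0,0]
  ]
}}

```text
clock: 14.73
position: [0.5835, 0.0388, 0.0516]
ee_rot: [-1.932, -2.476, 0.001]
force: [-4.2, -2.4, 0.5]
width: 0.187
gripper_force: 30.0
```

Request:
{"fn": "drive_tool", "kwargs": {
  "steps": [
    [1,0,0,-1,0],
    [1,0,0,-1,0],
    [1,0,0,0,0]
  ]
}}

```text
clock: 14.98
position: [0.5835, 0.0387, 0.0505]
ee_rot: [-1.932, -2.476, 0.0]
force: [-9.8, -2.1, 12.6]
width: 0.189
gripper_force: 30.0
```

Request:
{"fn": "drive_tool", "kwargs": {
  "steps": [
    [0.5,0,0,0,0],
    [0.5,0,0,0,0],
    [0.5,0,0,0,0],
    [0.5,0,0,0,0],
    [0.4,0,0,20,0],
    [0.3,0,0,40,0],
    [0.3,0,0,40,0],
    [0.3,0,0,30,0],
    [0.3,8,-33,0,0],
    [0.3,8,-33,0,0],
    [0.3,8,-33,0,0],
    [0.3,8,-33,0,0],
    [0.3,8,-33,0,0],
    [0.3,8,-33,0,0],
    [0.3,0,0,0,0],
    [0.3,0,0,0,0],
    [0.3,0,0,0,0]
  ]
}}

```text
clock: 16.4
position: [0.6322, -0.1584, 0.1795]
ee_rot: [-1.932, -2.477, -0.001]
force: [1.1, 1.1, 0.3]
width: 0.699
gripper_force: 0.0
```

```bash
python3 - <<'E'
from h import *
d=cam('wrist','w6.png'); s=cam('side','s6.png'); o=observe(); t=o['position']; print(o['clock'],t,rot(o['ee_rot'])[:,1],o['width'],o['force'])
e=np.array([.2436,-.970,0]); b=np.array([.570,.086,.072])
for k in(0,50,146,208,220,225,240,255,260):print(k,proj(d,b+e*k*1e-3))
g=cv2.cvtColor(d['image'],cv2.COLOR_RGB2GRAY)
u=int(proj(d,b+e*.24)[0])
for v in range(150,262,4):print(v,g[v,u-28:u+30:3].tolist())
E
```

```text
16.5 [ 0.63222618 -0.15708061  0.17955562] [9.69386672e-01 2.45539051e-01 2.32703000e-04] 0.697147771395711 [ 0.92563094  0.30746015 -0.52898252]
0 [ 283.80043853 -160.70090716]
50 [283.80287403 -69.97951764]
146 [283.80677752  75.42321017]
208 [283.80887726 153.63781847]
220 [283.80925226 167.60624886]
225 [283.80940575 173.32363697]
240 [283.8098568  190.12488463]
255 [283.81029421 206.41831841]
260 [283.81043709 211.74057478]
150 [144, 143, 196, 193, 189, 227, 236, 238, 238, 235, 232, 222, 198, 160, 193, 193, 195, 194, 191, 144]
154 [144, 143, 165, 192, 192, 227, 237, 238, 237, 236, 227, 216, 195, 158, 194, 192, 194, 193, 194, 189]
158 [145, 142, 155, 193, 193, 193, 189, 207, 246, 250, 226, 171, 191, 190, 191, 193, 194, 192, 192, 143]
162 [143, 142, 196, 191, 192, 193, 193, 211, 253, 251, 227, 176, 192, 195, 192, 192, 193, 193, 193, 194]
166 [165, 142, 195, 195, 190, 192, 191, 213, 253, 251, 224, 183, 193, 194, 194, 193, 191, 191, 193, 194]
170 [193, 194, 193, 192, 190, 16, 24, 93, 250, 245, 189, 29, 24, 37, 194, 190, 193, 192, 192, 186]
174 [189, 190, 189, 190, 188, 40, 51, 57, 5
[... 1492 characters left out ...]
 188, 186, 187, 190, 188, 187, 188, 189, 189, 191, 190, 190, 191, 190]
238 [185, 186, 187, 188, 187, 186, 188, 190, 189, 188, 188, 188, 189, 189, 188, 188, 190, 188, 189, 189]
242 [130, 132, 188, 187, 186, 187, 188, 191, 189, 188, 187, 190, 189, 189, 189, 190, 186, 188, 188, 190]
246 [142, 158, 185, 188, 188, 186, 188, 186, 189, 189, 188, 187, 188, 189, 187, 188, 190, 167, 159, 192]
250 [140, 145, 146, 185, 186, 185, 187, 188, 187, 189, 188, 186, 188, 190, 188, 188, 139, 142, 147, 142]
254 [140, 145, 185, 186, 186, 185, 185, 187, 186, 185, 187, 187, 186, 188, 186, 186, 166, 140, 147, 156]
258 [187, 188, 186, 186, 186, 187, 186, 185, 185, 188, 189, 189, 186, 187, 189, 189, 188, 188, 188, 188]
```

Request:
{"fn": "drive_tool", "kwargs": {
  "steps": [
    [0.3,-3,10.5,-30,0],
    [0.3,0,0,-35,0],
    [0.3,0,0,-35,0],
    [0.3,0,0,-20,0],
    [0.3,0,0,-6.5,0],
    [0.3,0,0,0,0],
    [0.6,0,0,0,0],
    [0.8,0,0,0,0],
    [1,0,0,0,0],
    [1,0,0,0,0],
    [1,0,0,0,0],
    [1,0,0,0,0],
    [1,0,0,0,0],
    [1,0,0,0,0],
    [1,0,0,0,0],
    [1,0,0,0,0],
    [1,0,0,0,0]
  ],
  "grip_force": 40
}}

```text
clock: 17.92
position: [0.6285, -0.1487, 0.0533]
ee_rot: [-1.932, -2.476, 0.001]
force: [-4.1, -0.3, 5.3]
width: 0.16
gripper_force: 40.0
```

Request:
{"fn": "drive_tool", "kwargs": {
  "steps": [
    [1,1,-4,0,0],
    [1,1.2,-4.8,0,0],
    [1,1.2,-4.8,0,0],
    [1,1.2,-4.8,0,0],
    [1,1.2,-4.8,0,0],
    [1,1.2,-4.8,0,0],
    [1,1.2,-4.8,0,0],
    [1,1.2,-4.8,0,0],
    [1,1.2,-4.8,0,0],
    [1,1.2,-4.8,0,0],
    [1,1.2,-4.8,0,0],
    [1,0,0,0,0],
    [1,0,0,0,0],
    [1,0,0,0,0]
  ]
}}

```text
clock: 19.08
position: [0.6405, -0.1977, 0.0531]
ee_rot: [-1.928, -2.474, -0.002]
force: [-9.2, 8.7, 11.9]
width: 0.165
gripper_force: 40.0
```

```bash
cat > ring.py <<'E'
from h import *
import sys
d=cam('wrist',sys.argv[1]); o=observe(); t=o['position']; print(o['clock'],t,o['force'],o['width'])
e=np.array([.2436,-.970,0]); b=np.array([.570,.086,.072])
for k in(146,206,208,210,212,240,260,280):print(k,proj(d,b+e*k*1e-3).round(1))
g=cv2.cvtColor(d['image'],cv2.COLOR_RGB2GRAY)
m=proj(d,b+e*.208); u,v=int(m[0]),int(m[1])
for r in range(v-24,v+60,2):print(r,g[r,u-24:u+25:3].tolist(), d['image'][r,u].tolist())
E
python3 ring.py w7.png
```

```text
19.1333 [ 0.6404841  -0.19758745  0.05311168] [-9.50701577  8.7277611  12.05637506] 0.1622453918274032
146 [289.  -85.4]
206 [288.2  87.5]
208 [288.2  92.5]
210 [288.1  97.5]
212 [288.1 102.4]
240 [287.8 167.4]
260 [287.6 209.6]
280 [287.4 248.8]
68 [168, 169, 162, 167, 170, 202, 206, 206, 173, 170, 168, 165, 172, 174, 175, 174, 174] [189, 169, 148]
70 [225, 222, 225, 185, 193, 238, 236, 237, 235, 223, 202, 199, 192, 183, 176, 168, 171] [255, 250, 103]
72 [231, 235, 236, 238, 237, 238, 237, 236, 234, 231, 226, 210, 193, 188, 182, 164, 171] [255, 248, 108]
74 [231, 235, 236, 236, 236, 237, 237, 236, 233, 229, 225, 218, 211, 195, 185, 157, 192] [255, 247, 105]
76 [233, 234, 236, 236, 236, 237, 236, 236, 232, 228, 224, 218, 211, 201, 186, 155, 209] [255, 245, 104]
78 [233, 235, 236, 237, 236, 236, 235, 234, 232, 228, 223, 219, 211, 199, 182, 150, 208] [255, 245, 104]
80 [231, 235, 237, 237, 237, 237, 236, 234, 231, 228, 223, 217, 210, 198, 179, 150, 209] [255, 245, 100]
82 [230, 236, 237, 237, 237, 237, 236, 234, 230, 228, 224, 218, 210, 193, 179, 147, 208] [254, 244, 98]
84 [231, 235, 
[... 2875 characters left out ...]
46, 234, 200, 169, 178, 178, 179, 179, 176, 178] [233, 234, 240]
140 [177, 180, 177, 239, 249, 252, 251, 246, 235, 201, 168, 177, 178, 178, 180, 178, 180] [234, 234, 240]
142 [176, 178, 176, 239, 248, 252, 251, 246, 234, 200, 169, 179, 178, 178, 178, 178, 177] [233, 234, 240]
144 [179, 178, 176, 240, 248, 252, 251, 246, 236, 201, 168, 178, 177, 179, 178, 178, 178] [235, 235, 241]
146 [177, 176, 177, 239, 249, 252, 251, 246, 233, 200, 166, 177, 176, 180, 176, 178, 179] [232, 233, 239]
148 [178, 177, 178, 239, 248, 252, 251, 247, 234, 199, 165, 176, 179, 177, 179, 180, 178] [233, 233, 240]
150 [177, 178, 177, 235, 249, 252, 251, 246, 235, 197, 165, 177, 178, 179, 178, 177, 180] [234, 235, 241]
```

Request:
{"fn": "drive_tool", "kwargs": {
  "steps": [
    [1,0.7,-2.9,0,0],
    [1,0.7,-2.9,0,0],
    [1,0.7,-2.9,0,0],
    [1,0,0,0,0],
    [1,0,0,0,0],
    [1,0,0,0,0]
  ]
}}

```text
clock: 19.63
position: [0.6425, -0.2059, 0.0531]
ee_rot: [-1.927, -2.474, -0.002]
force: [-9.5, 9.7, 11.7]
width: 0.16
gripper_force: 40.0
```

```bash
cat > ring2.py <<'E'
from h import *
import sys
d=cam('wrist',sys.argv[1]); o=observe(); t=o['position']; print(o['clock'],t,o['force'],o['width'])
e=np.array([.2436,-.970,0]); b=np.array([.570,.086,.072])
for k in(204,208,212,216):print(k,proj(d,b+e*k*1e-3).round(1))
m=proj(d,b+e*.208); u,v=int(m[0]),int(m[1])
im=d['image'].astype(int)
for r in range(max(0,v-16),v+30):print(r,im[r,u-14:u+8:3].sum(1).tolist() , im[r,u-3].tolist())
E
python3 ring2.py w8.png
```

```text
19.6833 [ 0.64251694 -0.20589154  0.05309386] [-9.56707647  9.08664875 11.71921951] 0.16157958989161061
204 [288.5  60.5]
208 [288.4  70.9]
212 [288.4  81.2]
216 [288.3  91.3]
54 [625, 626, 622, 617, 614, 603, 589, 576] [255, 250, 108]
55 [623, 627, 624, 619, 613, 601, 587, 582] [255, 250, 107]
56 [628, 625, 622, 617, 611, 599, 588, 579] [255, 250, 107]
57 [627, 628, 627, 619, 612, 598, 591, 578] [255, 250, 111]
58 [629, 626, 620, 614, 612, 603, 586, 582] [255, 250, 108]
59 [624, 627, 625, 616, 608, 602, 591, 579] [255, 250, 109]
60 [625, 630, 625, 620, 612, 605, 596, 580] [255, 250, 110]
61 [626, 630, 625, 619, 613, 604, 595, 582] [255, 250, 110]
62 [625, 630, 623, 621, 614, 604, 598, 579] [255, 250, 111]
63 [628, 629, 623, 621, 613, 604, 593, 577] [255, 250, 109]
64 [631, 631, 625, 619, 612, 602, 592, 580] [255, 250, 113]
65 [628, 630, 624, 619, 612, 604, 591, 577] [255, 250, 112]
66 [629, 628, 622, 618, 609, 602, 587, 571] [255, 250, 111]
67 [629, 626, 624, 619, 607, 602, 588, 572] [255, 250, 108]
68 [628, 627, 623, 617, 612, 601, 584, 565] [255, 250, 111]
69 [627, 624, 620, 619, 
[... 1132 characters left out ...]
757, 744, 704, 608, 512] [250, 250, 252]
89 [736, 755, 762, 757, 743, 707, 609, 515] [249, 250, 252]
90 [736, 755, 762, 756, 743, 706, 605, 514] [249, 250, 252]
91 [737, 755, 762, 757, 742, 704, 607, 507] [250, 250, 252]
92 [736, 755, 762, 757, 743, 705, 600, 500] [249, 250, 252]
93 [737, 755, 762, 757, 743, 704, 609, 506] [249, 250, 252]
94 [735, 755, 762, 757, 743, 707, 601, 501] [249, 250, 252]
95 [735, 755, 762, 757, 742, 706, 608, 504] [249, 249, 252]
96 [735, 755, 761, 757, 742, 703, 605, 503] [249, 249, 252]
97 [736, 755, 760, 757, 743, 704, 603, 510] [248, 249, 251]
98 [737, 755, 761, 756, 741, 704, 599, 513] [249, 249, 252]
99 [736, 755, 761, 757, 743, 704, 600, 515] [249, 249, 252]
```

Request:
{"fn": "drive_tool", "kwargs": {
  "steps": [
    [1,0.4,-1.5,0,0],
    [1,0.4,-1.5,0,0],
    [1,0,0,0,0],
    [1,0,0,0,0],
    [1,0,0,0,0]
  ]
}}

```text
clock: 20.1
position: [0.6433, -0.2088, 0.0531]
ee_rot: [-1.927, -2.474, -0.002]
force: [-10.3, 9.4, 12.0]
width: 0.165
gripper_force: 40.0
```

```bash
python3 ring2.py w9.png | sed -n '1,5p;14,40p'
```

```text
20.15 [ 0.64322008 -0.20877429  0.05308735] [-10.42484458   9.65360032  12.74345315] 0.15960429255187206
204 [288.6  52.7]
208 [288.5  63.2]
212 [288.5  73.6]
216 [288.4  83.8]
55 [629, 632, 627, 621, 617, 605, 596, 584] [255, 250, 113]
56 [630, 633, 623, 623, 616, 604, 591, 579] [255, 250, 113]
57 [632, 631, 625, 619, 617, 607, 593, 576] [255, 250, 113]
58 [634, 626, 624, 618, 614, 605, 592, 573] [255, 250, 113]
59 [629, 629, 625, 618, 611, 605, 590, 576] [255, 250, 110]
60 [631, 624, 625, 619, 613, 606, 590, 569] [255, 250, 111]
61 [627, 622, 622, 617, 611, 598, 585, 566] [255, 250, 109]
62 [627, 625, 620, 616, 614, 597, 581, 563] [255, 250, 109]
63 [630, 623, 619, 618, 607, 595, 580, 567] [255, 248, 107]
64 [628, 626, 615, 612, 604, 590, 580, 567] [255, 248, 105]
65 [631, 623, 615, 612, 604, 592, 579, 566] [255, 247, 105]
66 [630, 623, 620, 615, 603, 592, 582, 568] [255, 247, 105]
67 [629, 623, 616, 611, 607, 595, 585, 565] [255, 247, 109]
68 [625, 622, 618, 611, 605, 595, 580, 568] [255, 249, 108]
69 [588, 589, 572, 568, 556, 541, 542, 525] [254, 225, 83]
70 [428, 411, 359, 360, 367, 377, 398, 407] [178, 135, 49]
71 [366, 339, 340, 326, 325, 339, 380, 361] [154, 116, 50]
72 [282, 212, 266, 231, 199, 223, 284, 301] [85, 72, 55]
73 [96, 73, 220, 171, 141, 96, 71, 137] [51, 51, 63]
74 [72, 78, 226, 177, 149, 117, 99, 78] [50, 49, 57]
75 [95, 127, 205, 157, 135, 103, 94, 78] [46, 45, 52]
76 [98, 265, 319, 416, 336, 180, 67, 59] [124, 127, 136]
77 [508, 718, 751, 746, 709, 586, 427, 164] [241, 243, 248]
78 [739, 765, 765, 765, 757, 730, 628, 415] [254, 255, 255]
79 [747, 758, 763, 759, 747, 711, 617, 529] [250, 251, 253]
80 [741, 755, 763, 758, 744, 711, 610, 523] [250, 250, 252]
81 [742, 755, 763, 758, 745, 707, 615, 506] [250, 251, 253]
```

The ring is half out: rows 71.3–76.2 give 1.9 mm visible of 4 mm, and the axial pull is 11.9 N. I'll check the pins' head heights numerically before handing in.

```bash
python3 - <<'E'
from h import *
s=cam('side');o=observe();print(o['clock'],o['position'])
g=cv2.cvtColor(s['image'],cv2.COLOR_RGB2GRAY).astype(int)
e=np.array([.2436,-.970,0])
for k in(0,.05):
    b=np.array([.5695,.0855,0])+e*k
    top=proj(s,b+[0,0,.074]-e*0+[0,0,0]);bot=proj(s,b+[0,0,.044]);far=proj(s,b+e*.009+[0,0,.074]);near=proj(s,b-e*.009+[0,0,.044])
    print('top far edge row',far,'bottom near edge row',near)
    u=int(round(bot[0]))
    for v in range(int(far[1])-6,int(near[1])+6):print(v,g[v,u-8:u+9:2].tolist())
E
```

```text
20.2 [ 0.64322751 -0.20875103  0.05310147]
top far edge row [277.59010838 239.77547781] bottom near edge row [278.42317847 256.76921782]
233 [136, 45, 63, 76, 73, 191, 199, 188, 170]
234 [142, 76, 57, 71, 83, 197, 196, 194, 197]
235 [144, 92, 102, 108, 134, 180, 196, 191, 192]
236 [144, 78, 103, 113, 120, 183, 195, 191, 192]
237 [136, 98, 54, 77, 125, 196, 194, 191, 192]
238 [171, 170, 159, 107, 162, 188, 194, 190, 190]
239 [198, 199, 203, 110, 124, 139, 199, 191, 192]
240 [192, 194, 143, 85, 89, 86, 184, 193, 191]
241 [192, 196, 87, 94, 94, 92, 153, 193, 191]
242 [193, 196, 76, 97, 95, 97, 136, 194, 190]
243 [193, 197, 50, 95, 100, 95, 143, 193, 192]
244 [194, 199, 48, 75, 88, 82, 151, 193, 190]
245 [194, 198, 67, 51, 67, 81, 153, 193, 192]
246 [195, 199, 62, 114, 118, 141, 142, 194, 192]
247 [201, 204, 41, 114, 125, 132, 128, 193, 191]
248 [171, 172, 37, 60, 78, 73, 129, 194, 191]
249 [136, 138, 41, 60, 68, 76, 136, 193, 189]
250 [142, 141, 55, 60, 71, 73, 150, 194, 188]
251 [142, 141, 89, 65, 67, 83, 165, 193, 187]
252 [139, 140, 93, 100, 121, 122, 152, 191, 187]
253 [135, 134, 96
[... 1181 characters left out ...]
02, 195, 42, 68, 92, 74, 124, 135, 134]
232 [171, 169, 46, 62, 74, 75, 158, 173, 159]
233 [137, 136, 45, 63, 76, 73, 191, 199, 188]
234 [139, 142, 76, 57, 71, 83, 197, 196, 194]
235 [141, 144, 92, 102, 108, 134, 180, 196, 191]
236 [141, 144, 78, 103, 113, 120, 183, 195, 191]
237 [133, 136, 98, 54, 77, 125, 196, 194, 191]
238 [172, 171, 170, 159, 107, 162, 188, 194, 190]
239 [200, 198, 199, 203, 110, 124, 139, 199, 191]
240 [195, 192, 194, 143, 85, 89, 86, 184, 193]
241 [193, 192, 196, 87, 94, 94, 92, 153, 193]
242 [193, 193, 196, 76, 97, 95, 97, 136, 194]
243 [193, 193, 197, 50, 95, 100, 95, 143, 193]
244 [192, 194, 199, 48, 75, 88, 82, 151, 193]
245 [192, 194, 198, 67, 51, 67, 81, 153, 193]
```

Both heads span the predicted rows (rear 239.5–254.5, front 223–238), so both pins are seated and stand alike.

```bash
python3 -c "
from cell import arm; print(arm.sign_off())"
```

```text
the job is handed in; nothing more can be done
None
```

The job is handed in: both round-headed pins are home in the carriage bores, and the rod is held at the mark, with about 1.9 mm of the 4 mm ring showing at the tube mouth and a 12 N pull; sign-off returned no verdict.

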